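# Square a cast building wall in the gluing jig and weight it down

## Task

Slide the long brick wall casting across the plate of the gluing jig, without lifting it, until it sits flush in the corner: its long edge tight along the long fence and its short edge tight against the short fence. Then lay the steel setting-up block flat on the middle of the wall, setting it down gently so that the wall stays put, and let go. Leave the glue bottle, the model pickup and the smaller end wall where they are.

Things in the scene. Friction and masses are not known exactly. Their poses are not given: they have to be found in the camera images.
- jig: gluing jig, fixed: flat steel plate 280 (x) x 220 (y) x 4 mm with two aluminium fences 14 mm high on it. Origin: centre of the plate's underside, on the table; z up; plate top at z = 4. Long fence along the +y side, inner face at y = +102 mm, from x = -140 to +120; short fence along the +x side, inner face at x = +132 mm, from y = -77 to +93. The other two sides are open
- jig_corner (a point): point on the plate's top where the lines of the two inner fence faces cross, at x = +132, y = +102, z = +4 mm of the jig; axes as the jig
- wall: long wall: brick-red plaster casting, two rows of four windows, 150 (x) x 90 (y) x 10 mm thick, 0.2 kg, loose, lying windows up on the plate, its x within 20 degrees of the jig's x. Origin: centre of its underside. Windows are recesses up to 3 mm deep between flat pilasters and bands. Flush in the corner its centre is at x = +57, y = +57 mm in the jig's frame
- weight: steel setting-up block with a pattern of round holes, 76 mm (its x) x 51 mm (its y) x 25 mm high, about 0.66 kg, loose, lying flat on the table. Origin: centre of its underside, z up
- glue: white glue bottle standing on the table, 36 mm across, 85 mm tall; origin at the centre of its base; to be left alone
- pickup: small silver die-cast pickup, 75 x 30 x 28 mm, standing on its wheels; origin under its centre, at the table; to be left alone
- end_wall: the smaller end wall, like the long wall but with two rows of two windows, 78 mm (its x) x 90 mm (its y) x 10 mm, lying flat on the table off the jig; origin at the centre of its underside; to be left alone

How it is judged:
By the outcome, as a careful person would: the job done as asked, in the order asked, and still so for the second after the job is handed in, with the robot touching nothing.
It also fails if it takes over 64 s, if anything falls off the work surface, if the arm or the gripper's body presses on something with over 40 N, if the wrist force passes 120 N, or if a joint passes its speed limit or range.

## Robot

A 7-joint arm with a two-finger parallel gripper is mounted at the origin on the work surface. World frame = base frame: x ahead of the robot, y to its left, z up, the work surface at z = 0. Lengths are in mm, angles in rad, forces in N, time in s.
With the tool pointing down it reaches from about 425 to 825 mm from the base axis. Payload 3.6 kg.
Tool frame: the origin (TCP) lies midway between the tips of the shut fingers; the grasp point (between the pads) lies 19 mm behind it (ctrl.pinch_z is the distance from the TCP to the grasp point, in mm); z points along the fingers, y is the line along which they close (so a half turn about z gives the same grasp; the last joint's range is limited). The gripper opens to 85 mm and grips with 20 to 120 N. Pads are 22 mm wide; open, the fingers measure 114 mm over their backs; the gripper's body (76 mm by 85 mm) begins 54 mm behind the grasp point. The pads swing forward as they close: fully open they stand 13 mm farther back than shut.
Start: joints at [-0.026, 0.615, -0.013, 1.423, 0.008, 1.103, -0.04], TCP at [649.971, 0.023, 231.297] pointing down, gripper open.
Joint ranges: [-3.12, 3.12], [-0.3, 2.06], [-1.34, 1.32], [0.26, 2.42], [-1.36, 4.5], [0.01, 1.98], [-2.84, 2.84]. Speed limits (rad/s): [2.79, 2.79, 3.14, 3.14, 3.14, 3.14, 3.14].

## Interface

Orientations are given as a unit quaternion [w, x, y, z].
In Python, from bench import ctrl, eoat, sensors, vision, order gives the robot as it stands. Calls block until the motion is done:
- ctrl.move_to(position, orientation): joint-space move of the TCP to a pose.
- ctrl.servo_line(position, vel=150, frame=None): straight line of the TCP; frame=None keeps the orientation; vel is the mean speed in mm/s.
- ctrl.goto_joints(angles): joint-space move.
- eoat.command_gripper(opening): opening from 0.0 (shut) to 1.0 (fully open); the grip force is fixed at half the most; returns when the fingers have stopped.
- ctrl.pause(seconds).
- ctrl.inverse_kinematics(position, orientation): joint angles nearest the present ones, or None.
- sensors.get_obs(): the state.
- vision.get_image(name): name is "scene" or "side" or "wrist"; returns the picture (480x640x3 uint8, red, green, blue); there is no depth.
- vision.camera_info(name): a dict with "fov_y" (degrees; the focal length in pixels is half the picture's height over the tangent of half this angle, whatever the lens; pixels are square), "cx", "cy" (the principal point, pixels), "R" (3x3) and "t" (3): a world point X has camera coordinates R X + t. Camera axes: x right, y down, z forward; pixel columns grow to the right and rows downward; lengths in mm; the calibration is good to about 2 mm. A picture is of the moment at which its call begins: read the wrist's pose just before it. camera_info takes no time and is no camera call; for the wrist camera it gives the pose at the moment of the call.
A pose or a line that the arm cannot do raises ctrl.PlanningError and nothing moves.
- order.sign_off(): hands the job in; it is judged then, once.
The state is a dict: "t": time; "qpos": joint angles; "dq": joint speeds; "joint_efforts": joint torques, N m; "ee_pos": TCP position; "orientation": TCP orientation; "contact_force": force on the tool from outside, world axes, zero at the start; "ft_torque": the same for the moment, N m; "finger_gap": opening from 0.0 (shut) to 1.0 (fully open); "grip_force": force on a finger pad.
Only numpy, scipy, OpenCV 4.12 (cv2) and the standard library are available. Lean on these libraries where they do the work, as an engineer would, in place of code of your own. Each camera call takes 0.05 s, during which the arm holds its last target. There are 200 camera calls.

## Working session

There is one attempt and no reset: what is moved stays moved. The work goes in short steps, each a Python script; the robot and the scene stay as the last script left them, time stands still between calls to the robot, and variables do not carry over. Pictures are saved under pics/ and viewed, at most 10 in all, crops included, and the job is handed in when it is done.

```bash
mkdir -p pics; python3 - <<'E'
from bench import ctrl,eoat,sensors,vision,order
import cv2
for n in("scene","side","wrist"):
    i=vision.camera_info(n);print(n,i)
    cv2.imwrite(f"pics/{n}0.png",vision.get_image(n)[:,:,::-1])
o=sensors.get_obs();print(o['t'],o['orientation'],o['contact_force'],o['finger_gap'])
E
```

```text
scene {'fov_y': 57.733613538899824, 'cx': 322.99187186065484, 'cy': 235.8666377853933, 'R': array([[ 0.31743315,  0.94822727,  0.0100614 ],
       [ 0.81718381, -0.26815078, -0.51020171],
       [-0.4810892 ,  0.17017695, -0.85999592]]), 't': array([-181.63387859, -478.83739876, 1305.54777482])}
side {'fov_y': 57.37870268188688, 'cx': 320.5540338306261, 'cy': 235.9992350091989, 'R': array([[ 0.97156057, -0.236499  ,  0.0117595 ],
       [-0.16141862, -0.69782234, -0.69784527],
       [ 0.17324575,  0.67610074, -0.71615201]]), 't': array([-589.26210633,  125.8778162 ,  998.59265626])}
wrist {'fov_y': 64.52233219640193, 'cx': 318.7108858594195, 'cy': 238.92065132362285, 'R': array([[ 9.99993790e-01, -6.15507858e-04, -3.46991874e-03],
       [ 4.55033394e-04, -9.53834995e-01,  3.00330809e-01],
       [-3.49458590e-03, -3.00330523e-01, -9.53828792e-01]]), 't': array([-647.57368515,  -40.47114754,  381.18766891])}
0.15 [-0.00072525  0.70707341  0.70713942 -0.00070814] [0.11762793 0.23368399 0.32863987] 0.999508116864462
```

View pics/scene0.png

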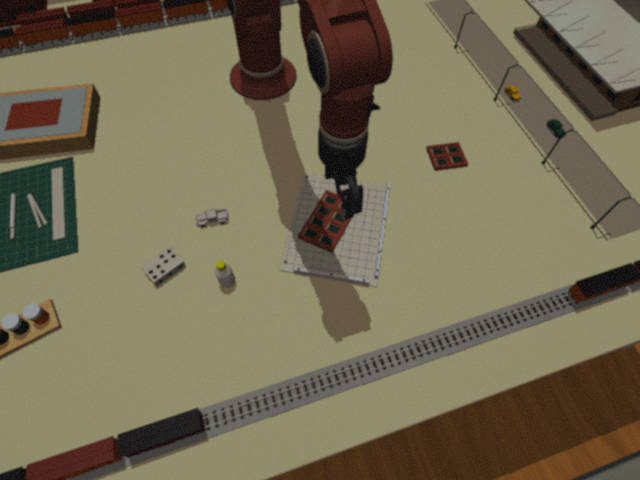

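View pics/wrist0.png

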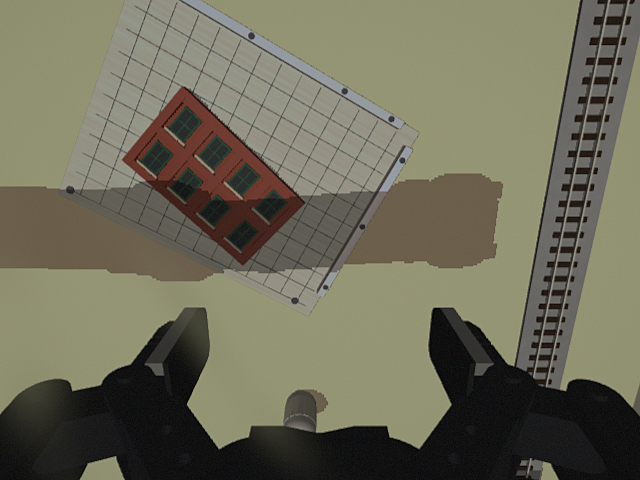

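The scene picture shows the jig near (335,230), the weight at (163,265), the glue at (224,275), the pickup at (212,217) and the end wall at (447,155). The wrist picture shows the jig's corner near (415,130) and the wall's corners near (185,88), (303,203), (243,264) and (124,159). I'll enlarge both.

```bash
python3 - <<'E'
import cv2
w=cv2.imread("pics/wrist0.png");s=cv2.imread("pics/scene0.png")
cv2.imwrite("pics/c1.png",cv2.resize(w[0:320,55:435],None,fx=1.875,fy=1.875,interpolation=cv2.INTER_CUBIC))
cv2.imwrite("pics/c2.png",cv2.resize(s[190:310,130:260],None,fx=5,fy=5,interpolation=cv2.INTER_CUBIC))
E
```

```text
(no output)
```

View pics/c1.png

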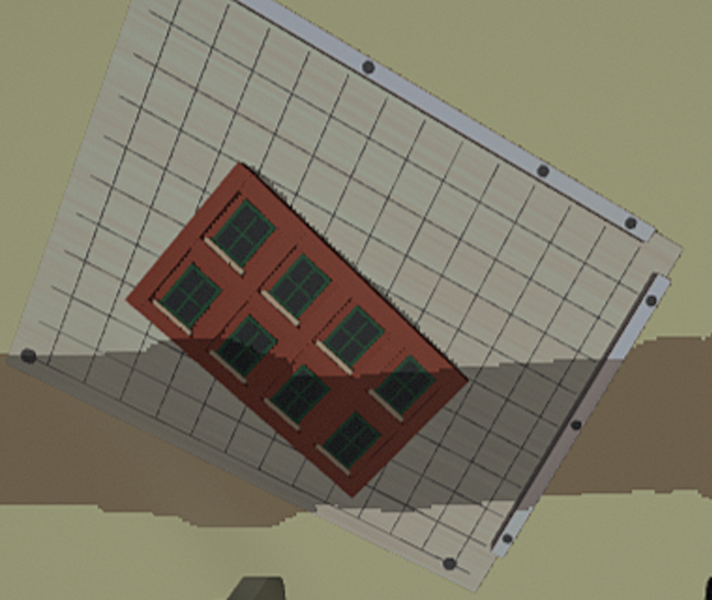

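View pics/c2.png

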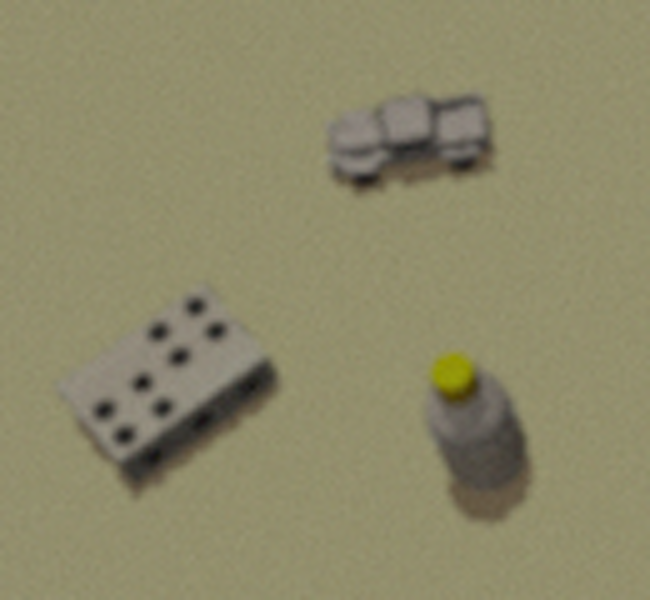

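In the first crop, the plate corners are at (475,590), (8,362) and (683,248), and the wall's top corners at (241,164), (467,380), (353,496) and (127,299). In the second, the weight's top corners are at (62,385), (205,287), (272,352) and (120,464), the glue's base is near (488,490) and the pickup near (410,150).

```bash
cat > h.py <<'E'
from bench import ctrl,eoat,sensors,vision,order
import numpy as np,cv2
from scipy.optimize import least_squares
def proj(i,P):
    c=(np.asarray(P,float)@i['R'].T)+i['t'];f=240/np.tan(np.radians(i['fov_y']/2))
    return c[:,:2]/c[:,2:]*f+[i['cx'],i['cy']]
def back(i,uv,z):
    f=240/np.tan(np.radians(i['fov_y']/2))
    d=np.c_[(np.atleast_2d(uv)-[i['cx'],i['cy']])/f,np.ones(len(np.atleast_2d(uv)))]@i['R']
    c=-i['R'].T@i['t'];return c+d*((z-c[2])/d[:,2])[:,None]
def Rz(a):c,s=np.cos(a),np.sin(a);return np.array([[c,-s],[s,c]])
def fit(i,uv,loc,z,x0):
    "fit x,y,yaw; loc Nx3 local (z added)"
    loc=np.asarray(loc,float)
    W=lambda p:np.c_[loc[:,:2]@Rz(p[2]).T+p[:2],loc[:,2]+z]
    r=least_squares(lambda p:(proj(i,W(p))-uv).ravel(),x0);return r.x,r.fun.reshape(-1,2)
E
cat > m1.py <<'E'
from h import *
np.set_printoptions(suppress=True,precision=2)
w=vision.camera_info("wrist");s=vision.camera_info("scene")
c1=lambda a:np.array(a)/1.875+[55-.23,-.23]
c2=lambda a:np.array(a)/5+[130-.4,190-.4]
print("cam",-w['R'].T@w['t'])
j=c1([(475,590),(8,362),(683,248),(658,276),(497,547),(646,241)])
print(back(w,j,4)[:,:2])
J,r=fit(w,j,[(140,-110,4),(-140,-110,4),(140,110,4),(132,93,18),(132,-77,18),(120,102,4)],0,[600,150,-.5]);print("jig",J,r.ravel())
a=c1([(241,164),(467,380),(353,496),(127,299)])
Wl,r=fit(w,a,[(-75,45,0),(75,45,0),(75,-45,0),(-75,-45,0)],14,[560,150,-.7]);print("wall",Wl,r.ravel())
print("wall in jig",Rz(-J[2])@(Wl[:2]-J[:2]),np.degrees(Wl[2]-J[2]))
b=c2([(62,385),(205,287),(272,352),(120,464)]);B=back(s,b,25)[:,:2];print(B,np.linalg.norm(np.diff(B,axis=0),axis=1))
for k in (0,):
    # edge 0-1 long
    X,r=fit(s,b,[(-38,25.5,0),(38,25.5,0),(38,-25.5,0),(-38,-25.5,0)],25,[*B.mean(0),np.arctan2(*(B[1]-B[0])[::-1])]);print("weight",X,r.ravel())
    X,r=fit(s,b,[(-38,-25.5,0),(38,-25.5,0),(38,25.5,0),(-38,25.5,0)],25,[*B.mean(0),np.arctan2(*(B[1]-B[0])[::-1])]);print("weight",X,r.ravel())
print("glue",back(s,c2([(488,490)]),0),"pickup",back(s,c2([(410,150)]),14),"endwall",back(s,[(447,155)],10))
E
python3 m1.py
```

```text
cam [648.98  75.48 373.65]
[[ 636.16 -127.  ]
 [ 392.28    6.54]
 [ 741.69   63.97]
 [ 730.15   50.37]
 [ 648.91  -99.65]
 [ 723.02   67.34]]
jig [567.62  35.47  -0.5 ] [ 1.04  1.13 -0.35 -0.02  1.76 -0.46  1.28 -2.29 -2.67  2.3  -1.21  0.36]
wall [549.55  18.98  -0.78] [-0.76 -1.56  1.07  0.88  0.19  0.92 -0.4   0.27]
wall in jig [ -7.88 -23.15] -15.904309792090752
[[ 549.38 -409.19]
 [ 519.6  -342.85]
 [ 561.72 -319.78]
 [ 595.35 -390.14]] [72.71 48.02 77.98]
weight [ 556.45 -365.48    2.01] [-0.71  0.22  0.29 -0.99 -0.09  0.73  0.51 -0.02]
weight [ 555.45 -365.59    1.88] [  9.55  14.69  13.04  15.68 -10.88 -13.71 -12.13 -18.3 ]
glue [[ 644.14 -245.43    0.  ]] pickup [[ 468.19 -242.45   14.  ]] endwall [[457.78 381.12  10.  ]]
```

The sizes check out: the plate's long side measures 278 mm and the weight about 75 x 48 mm. In the jig frame the wall is at (-8,-23) mm, turned -16 deg. I'll push with two spread fingertips, so the edge squares itself against them.

```bash
cat >> h.py <<'E'
J=np.array([567.62,35.47,-0.5])
def quat(p):  # tool down, tool y at world yaw p
    c,s=np.cos(p/2),np.sin(p/2);h=.5**.5
    return [0,h*(c-s),h*(c+s),0]
def j2w(x,y,z):return [*(Rz(J[2])@[x,y]+J[:2]),z]
def F():return np.array(sensors.get_obs()['contact_force'])
def down(p,z0,z1,step=1.5,lim=3):
    f0=F()
    z=z0
    while z>z1:
        z-=step;ctrl.servo_line([p[0],p[1],z],vel=40)
        if np.abs(F()-f0)[2]>lim:break
    return z
def shot(n,name):
    cv2.imwrite(f"pics/{name}.png",vision.get_image(n)[:,:,::-1])
E
python3 - <<'E'
from h import *
np.set_printoptions(suppress=True,precision=1)
q=quat(J[2]);print(q)
eoat.command_gripper(0.7)
p=j2w(-8,-106,60);ctrl.move_to(p,q)
ctrl.servo_line([p[0],p[1],15],vel=150)
f0=F();z=down(p,15,-6)
o=sensors.get_obs();print(z,o['ee_pos'],F()-f0,o['finger_gap'],o['t'])
shot("wrist","d1")
E
```

```text
[0, np.float64(0.8600655610487502), np.float64(0.5101835264862032), 0]
-1.5 [510.  -53.8  -0.9] [-0.5  0.9  4.8] 0.6993418958139251 4.6417
```

View pics/d1.png

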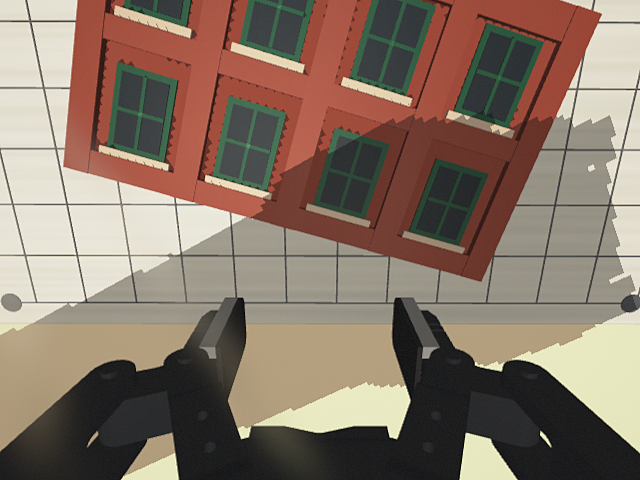

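The fingertips rest on the plate, square to its grid, with the wall's lower-right corner ahead at (483,280). Touchdown was at TCP z = -0.9. I'll raise the tool 3 mm and push along +y.

```bash
cat >> h.py <<'E'
def push(x0,y0,d,fast,slow,z,lim=10,v=40):
    "push from jig (x0,y0) along unit d: fast mm, then 1 mm steps to contact force"
    d=np.array(d,float);s=0;w=Rz(J[2])@d;f0=F()[:2]
    while s<fast+slow:
        s+= 12 if s+12<=fast else 1.0
        a=np.array([x0,y0])+d*s
        ctrl.servo_line(j2w(*a,z),vel=v)
        f=(F()[:2]-f0)@w
        if -f>lim:break
    print("push end",a,"f",f,F()[:2]-f0,sensors.get_obs()['ee_pos'],sensors.get_obs()['t']);return a
E
python3 - <<'E'
from h import *
np.set_printoptions(suppress=True,precision=1)
z=2.3
ctrl.servo_line(j2w(-8,-106,z),vel=40)
a=push(-8,-106,(0,1),96,25,z)
a[1]-=15;ctrl.servo_line(j2w(*a,z),vel=80)
ctrl.servo_line(j2w(*a,110),vel=200)
shot("wrist","d2");np.save("cam2.npy",vision.camera_info("wrist"),allow_pickle=True)
E
```

```text
push end [-8.  7.] f -10.284605191797366 [-5.4 -8.7] [561.4  41.1   2.2] 12.7917
```

View pics/d2.png

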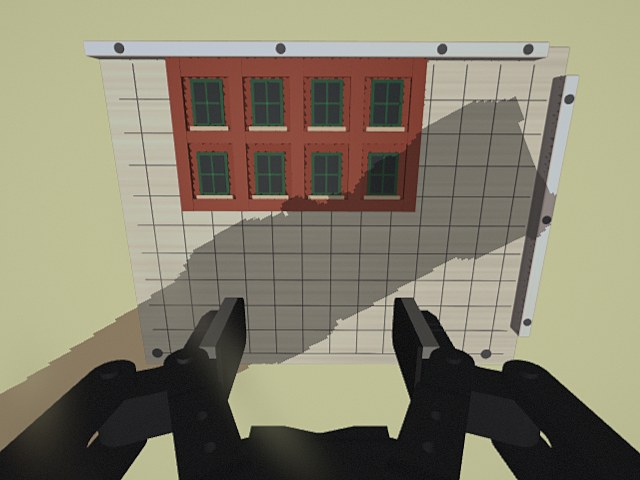

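The wall's top edge (row 57) now runs along the long fence, with its lower corners at (183,211) and (415,211). I'll refit the jig from this view while starting the +x push.

```bash
python3 - <<'E'
from h import *
np.set_printoptions(suppress=True,precision=2)
w=np.load("cam2.npy",allow_pickle=True).item()
j=np.array([(147,364),(569,47),(548,57),(568,76),(523,335)],float)
Jn,r=fit(w,j,[(-140,-110,4),(140,110,4),(120,102,18),(132,93,18),(132,-77,18)],0,J);print("jig",Jn,r.ravel())
W,r=fit(w,np.array([(183,211),(415,211),(427,59)],float),[(-75,-45,0),(75,-45,0),(75,45,0)],14,[*J]);print("wall",W,r.ravel())
print(Rz(-Jn[2])@(W[:2]-Jn[:2]),np.degrees(W[2]-Jn[2]), "t",sensors.get_obs()['t'])
for psi in (J[2]+np.pi/2,J[2]-np.pi/2): print(ctrl.inverse_kinematics(j2w(-115,57,30),quat(psi)))
E
```

```text
jig [565.83  33.69  -0.5 ] [ 1.07  1.46  2.36 -1.23  0.48  0.2  -1.13 -1.46 -3.    2.22]
wall [574.29  94.77  -0.5 ] [-1.23  0.61  0.45  0.93  0.69 -1.03]
[-21.65  57.75] -0.24604482033956668 t 13.8667
[-0.17  0.72 -0.23  2.    0.35  0.46  0.41]
[-0.62  0.76  0.46  2.01 -0.66  0.52 -1.75]
```

```bash
sed -i 's/s+= 12 if s+12<=fast/s+= 28 if s+28<=fast/' h.py; python3 - <<'E'
from h import *
np.set_printoptions(suppress=True,precision=1)
z=5.5;q=quat(J[2]+np.pi/2)
eoat.command_gripper(0.45)
ctrl.move_to(j2w(-120,50,70),q)
f0=F();ctrl.servo_line(j2w(-120,50,z),vel=100);print(F()-f0)
a=push(-120,50,(1,0),84,25,z)
print("yaw F",F())
a[0]-=12;ctrl.servo_line(j2w(*a,z),vel=80)
ctrl.servo_line(j2w(*a,110),vel=200)
shot("wrist","d3");np.save("cam3.npy",vision.camera_info("wrist"),allow_pickle=True);print(sensors.get_obs()['t'])
E
```

```text
[ 0.5  1.2 -0. ]
push end [-24.  50.] f -10.654132374277122 [-9.6  4.7] [565.9  93.4   5.4] 21.4417
yaw F [-9.5  4.7  7.1]
22.4667
```

View pics/d3.png

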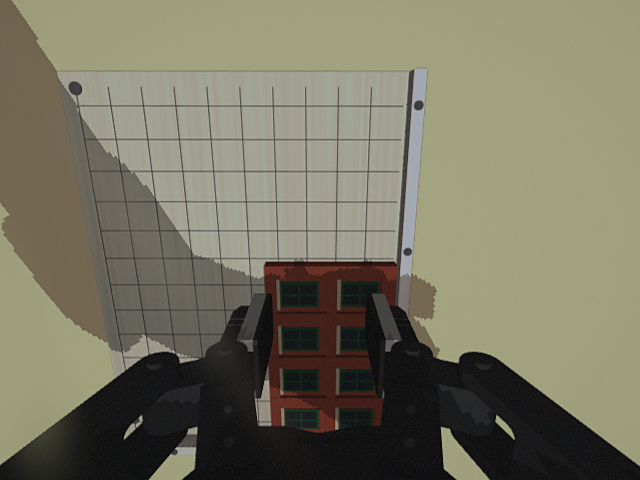

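The wall has reached the short fence, but the fingers hide the corner. I'll check it from the -y side on the way to the weight.

```bash
python3 - <<'E'
from h import *
ctrl.move_to(j2w(70,-20,125),quat(J[2]))
im=vision.get_image("wrist");np.save("cam4.npy",vision.camera_info("wrist"),allow_pickle=True)
cv2.imwrite("pics/d4.png",im[:,:,::-1])
# go over weight and shoot
eoat.command_gripper(1.0)
wp=np.array([556.45,-365.48]);psi=2.01+np.pi/2-np.pi
# candidate yaw; camera sits 75 mm along tool x from the TCP
ctrl.move_to([*wp,150],quat(psi))
cv2.imwrite("pics/d5.png",vision.get_image("wrist")[:,:,::-1]);np.save("cam5.npy",vision.camera_info("wrist"),allow_pickle=True)
print(sensors.get_obs()['t'],sensors.get_obs()['qpos'])
E
```

```text
25.3917 [ 0.65659024  0.72366449 -0.20107512  1.46539548  0.15905453  0.9688159
  0.85637118]
```

View pics/d4.png

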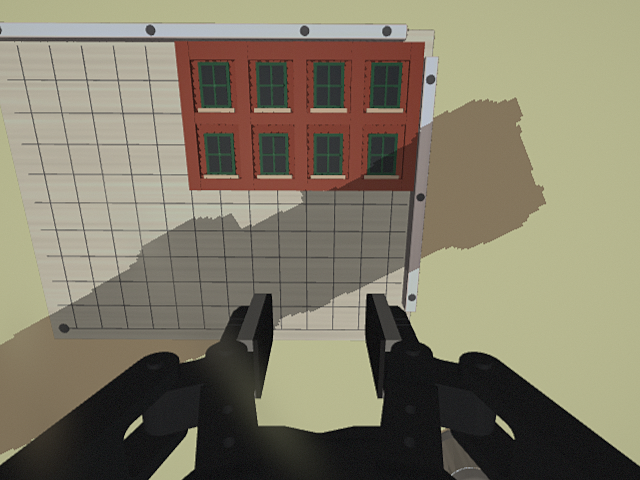

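View pics/d5.png

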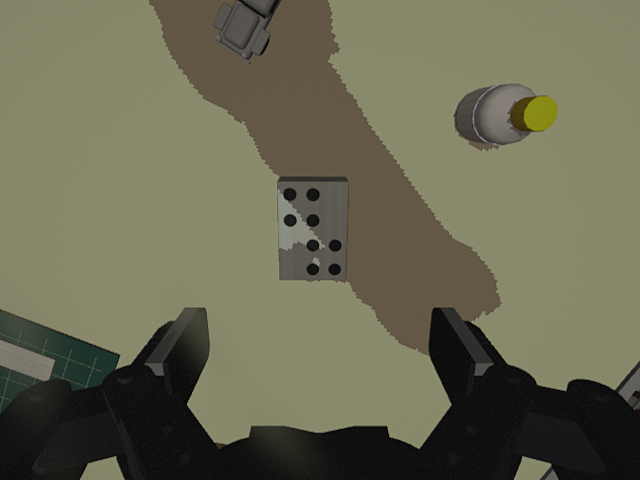

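In d4 the wall sits tight in the corner, against the long fence at row 42 and the short fence at column 424 to 410. In d5 the weight's top corners are at (278,181), (348,181), (347,280) and (280,280), and the glue and pickup are clear of the fingers.

```bash
python3 - <<'E'
from h import *
np.set_printoptions(suppress=True,precision=2)
w=np.load("cam5.npy",allow_pickle=True).item()
B,r=fit(w,np.array([(278,181),(348,181),(347,280),(280,280)],float),[(-25.5,38,0),(25.5,38,0),(25.5,-38,0),(-25.5,-38,0)],25,[556,-365,.44]);print("weight",B,r.ravel())
w=np.load("cam4.npy",allow_pickle=True).item()
W,r=fit(w,np.array([(190,190),(411,191),(425,42),(176,42)],float),[(-75,-45,0),(75,-45,0),(75,45,0),(-75,45,0)],14,[*j2w(57,57,0)[:2],-.5]);print("wall",W,r.ravel(),j2w(57,57,14))
np.save("BW.npy",[B,W])
im=cv2.imread("pics/d4.png").astype(int)
print(im[34:50,250].tolist());print(im[120,408:428].tolist());print(im[180,402:422].tolist());print(im[34:50,395].tolist())
for p in (B[2],B[2]+np.pi,B[2]-np.pi):print(ctrl.inverse_kinematics([*B[:2],3],quat(p)))
for p in (-.5+np.pi/2,-.5-np.pi/2):print(ctrl.inverse_kinematics([*W[:2],20],quat(p)))
E
```

```text
weight [ 554.18 -368.41    0.44] [-1.13 -0.11  1.14 -0.14 -0.19  0.17  0.17  0.19]
wall [643.47  56.83  -0.5 ] [-0.45  0.07  1.87  0.26 -0.23  0.58 -1.05 -0.61] [np.float64(644.9694617281908), np.float64(58.16495032731167), 14]
[[195, 189, 182], [196, 190, 182], [190, 191, 186], [166, 173, 180], [105, 109, 119], [56, 60, 62], [74, 73, 73], [65, 70, 106], [54, 64, 128], [54, 67, 132], [54, 67, 131], [56, 69, 131], [52, 66, 129], [53, 65, 129], [55, 66, 130], [56, 68, 132]]
[[51, 65, 126], [49, 61, 125], [52, 63, 128], [50, 62, 126], [51, 62, 126], [49, 60, 124], [50, 64, 126], [48, 60, 124], [50, 62, 126], [48, 60, 126], [46, 59, 122], [68, 71, 82], [95, 98, 104], [177, 184, 182], [203, 194, 186], [203, 192, 185], [201, 190, 184], [202, 191, 185], [201, 191, 184], [201, 189, 183]]
[[37, 45, 83], [32, 42, 82], [37, 46, 84], [35, 44, 83], [36, 46, 84], [34, 44, 84], [34, 42, 82], [37, 44, 85], [34, 42, 82], [37, 43, 84], [37, 46, 85], [30, 40, 85], [50, 54, 71], [63, 63, 66], [110, 113, 120], [133, 137, 147], [131, 134, 144], [129, 133, 143], [129, 134, 143], [131, 134, 143]]
[[189, 188, 182], [191, 189, 181], [198, 191, 181], [190, 190, 190], [148, 154, 162], [95, 97, 105], [65, 66, 68], [64, 68, 86], [53, 61, 117], [45, 58, 123], [51, 60, 124], [52, 62, 125], [50, 61, 123], [50, 62, 124], [49, 60, 122], [50, 60, 124]]
[ 0.65  0.9  -0.17  1.56  0.2   0.7   0.83]
[ 0.24  0.98  0.58  1.57 -0.68  0.8  -1.59]
[ 0.24  0.98  0.58  1.57 -0.68  0.8  -1.59]
[ 0.03  0.87 -0.27  1.61  0.32  0.7   0.68]
[-0.39  0.91  0.49  1.63 -0.57  0.75 -1.71]
```

```bash
python3 - <<'E'
from h import *
np.set_printoptions(suppress=True,precision=2)
B,W=np.load("BW.npy");zg=2.5
ctrl.servo_line([*B[:2],40],vel=200,frame=None) if abs(B[2]-0.44)<.005 else ctrl.move_to([*B[:2],40],quat(B[2]))
f0=F();ctrl.servo_line([*B[:2],zg],vel=80);print("down",F()-f0)
eoat.command_gripper(0.0)
o=sensors.get_obs();print(o['finger_gap'],o['grip_force'],o['ee_pos'],o['t'])
ctrl.servo_line([*B[:2],20],vel=60);ctrl.servo_line([*B[:2],150],vel=200);o=sensors.get_obs();print("lift",F()-f0,o['finger_gap'])
c=(W[:2]+np.array(j2w(57,57,0)[:2]))/2;psi=J[2]+np.pi/2
ctrl.move_to([*c,150],quat(psi))
ctrl.servo_line([*c,zg+14+8],vel=150);ctrl.pause(.2)
f1=F();z=zg+22
while z>zg+14-2:
    z-=.5;ctrl.servo_line([*c,z],vel=10)
    if (F()-f1)[2]>2.5:break
o=sensors.get_obs();print("touch",z,F()-f1,o['ee_pos'],o['t'],o['finger_gap'])
E
```

```text
down [ 0.43  0.51 -0.28]
0.5837503104403159 67.04853773117065 [ 555.04 -368.63    3.43] 27.125
lift [-0.01 -0.4  -6.81] 0.5831620135166306
touch 17.0 [-0.79 -2.11  4.77] [644.27  57.51  17.45] 34.9 0.5847378765366609
```

It touched at the expected height (17.45 against 17.43). I'll release and retreat.

```bash
python3 - <<'E'
from h import *
np.set_printoptions(suppress=True,precision=2)
o=sensors.get_obs()['ee_pos']
eoat.command_gripper(0.68)
print(sensors.get_obs()['finger_gap'],F())
ctrl.servo_line([o[0],o[1],40],vel=40);ctrl.servo_line([o[0],o[1],120],vel=200)
ctrl.move_to(j2w(65,-35,150),quat(J[2]))
im=vision.get_image("wrist")[:,:,::-1];np.save("cam6.npy",vision.camera_info("wrist"),allow_pickle=True)
s=vision.get_image("scene")[:,:,::-1][130:310,130:480]
cv2.imwrite("pics/d6.png",np.vstack([cv2.resize(im[:270],(800,338)),cv2.resize(s,(506,260)) if 0 else np.pad(cv2.resize(s,(506,260)),((0,0),(0,294),(0,0)))]))
print(sensors.get_obs()['t'])
E
```

```text
0.6787726384676652 [ 0.46 -1.1  -0.42]
37.5833
```

View pics/d6.png

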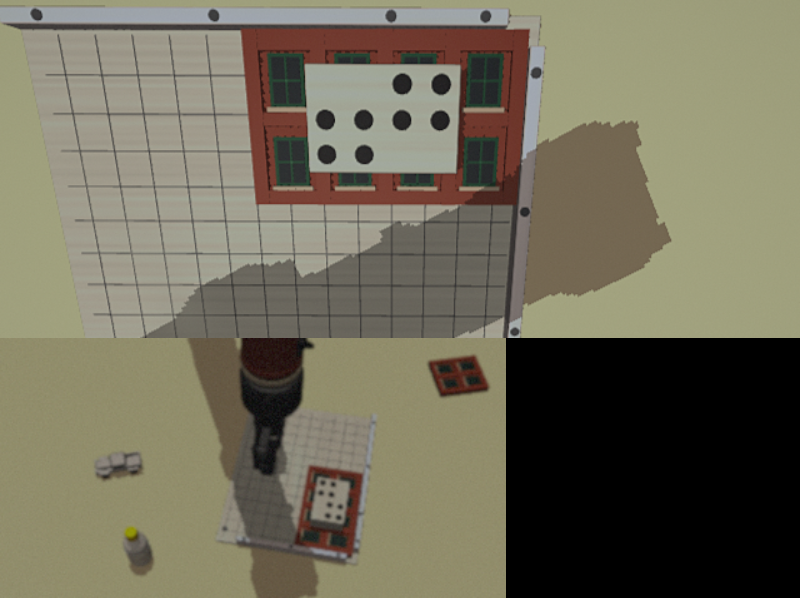

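The block lies flat and centred on the wall, at (305–460, 65–172) in the upper view. The wall is tight to both fences, and the glue, pickup and end wall are where they were. I'm handing in.

```bash
python3 -c "
from bench import order
print(order.sign_off())"
```

```text
the job is handed in; nothing more can be done
None
```

I handed the job in at about 38 s: in the last camera check the wall sat flush against both fences with the steel block flat on its middle and released, and the glue bottle, pickup and end wall showed no sign of having moved.

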